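Seat and clamp the lens in the label magnifier's three-point stand

ROBOT

A 7-joint arm with a two-finger parallel gripper is mounted at the origin on a cart in front of the work surface, level with it; the furniture and walls round the work are solid. World frame = base frame: x ahead of the robot, y to its left, z up, the work surface at z = 0. Lengths are in m, angles in rad, forces in N, time in s.
With the tool pointing down it reaches from about 0.425 to 0.925 m from the base axis. Payload 6.8 kg.
Tool frame: the origin (TCP) lies on the centre line of the jaws, within the pads' length; the fingertips stand bot.finger_overhang ahead of it and the grasp point (between the pads) lies 3 mm ahead of it (bot.finger_overhang is the distance from the TCP to the fingertips, in m); z points along the fingers, y is the direction in which the jaws open and shut (so a half turn about z gives the same grasp; the last joint's range is limited). The gripper opens to 85 mm and grips with 20 to 120 N. Pads are 22 mm wide; open, the fingers measure 114 mm over their backs; the gripper's body (76 mm by 85 mm) begins 54 mm behind the grasp point. The pads swing forward as they close: fully open they stand 13 mm farther back than shut.
Start: joints at [1.147, 0.477, 0.022, 1.555, -0.011, 1.109, -0.083], TCP at [0.21, -0.642, 0.253] pointing down, gripper open.
Joint ranges: [-2.96, 2.96], [-0.34, 2.1], [-1.41, 1.46], [0.24, 2.44], [-1.37, 4.51], [0.17, 1.92], [-2.96, 2.96]. Speed limits (rad/s): [2.39, 2.39, 3.14, 3.14, 3.14, 3.14, 3.14].

INTERFACE

Orientations are given as a unit quaternion [w, x, y, z].
In Python, from station import bot gives the robot as it stands.
- The arm moves only by the tool drive_tool, never from a script. Its argument "increments" is text: rows parted by semicolons, each of 4 numbers parted by spaces: the shift along the world's x, y, z in m, then the turn about the world's z in rad. In form: tx ty tz spin; .... A call has 1 to 12 rows; each row shifts and turns the commanded pose from where the row before left it; what a row does not reach is not made up. A row lasts 1/12 s, in which the tool goes at most 41.7 mm and 7.16 degrees, less where a joint would pass 70% of its speed; a pose out of reach is approached as far as the arm can. A call is refused whole if a number of a shift passes 0.0417 or a number of a turn 0.125, either way. A call with a gripper value outside its range is refused whole. "grip" is the opening, from 0 (shut) to 1 (fully open), set as the call begins (left out, the last holds). The fingers move at their own pace and stop on an object; "squeeze" is the grip in N (left out, the last holds). Time passes only in rows, so rows that do not move let the fingers close. It gives the time, the measured TCP pose, the force and the opening at its end, in the units of the state.
- bot.get_obs(): the state, without advancing time (a new reading comes with each control period).
- bot.read_camera(name): name is "scene" or "top" or "wrist"; returns the picture (420x560x3 uint8, red, green, blue); there is no depth.
- bot.calibration(name): a dict with "fx", "fy", "cx", "cy" (pixels), "camera_from_world" (4x4, takes a point from world to camera coordinates). Camera axes: x right, y down, z forward; pixel columns grow to the right and rows downward; lengths in m; the calibration is good to about 2 mm. A picture is of the moment at which its call begins: read the wrist's pose just before it. calibration takes no time and is no camera call; for the wrist camera it gives the pose at the moment of the call.
- bot.hand_in(): hands the job in, once; it reports no verdict.
The state is a dict: "t": time; "q": joint angles; "joint_vel": joint speeds; "joint_torque": joint torques, N m; "eef_pos": TCP position; "tool_rot": TCP orientation; "contact_force": force on the tool from outside, world axes, zero at the start; "torque": the same for the moment, N m; "gripper_width": opening from 0.0 (shut) to 1.0 (fully open).
Only numpy, scipy, OpenCV 4.12 (cv2) and the standard library are available. Lean on these libraries where they do the work, as an engineer would, in place of code of your own. Each camera call takes 0.05 s, during which the arm holds its last target.

TASK

Put the loose magnifier lens back in its stand: set it down gently, flange first, flat on the three rests, then slide the stand's clamp up by its tab until the sprung nose holds the lens snugly against both fixed stops and it cannot rock or shift. Feel for the nose meeting the lens and stop at a light squeeze of about 5 N, since more than 12 N from the nose chips the glass; then let go, and leave the other things on the worktop where they are.

Things in the scene. Friction and masses are not known exactly. Their poses are not given: they have to be found in the camera images.
- lens: loose magnifier lens, 0.3 to 0.55 kg: black round barrel, 44 mm diameter, glass inside, on a flange (foot ring) 62 mm wide and 10 mm high; 46 mm high in all, so the barrel to grip is 10 to 46 mm above the underside. It stands upright. Origin at the centre of the underside, z up its axis; any turn about that axis will do in the stand
- stand: fixed aluminium stand, base plate 180 x 94 x 8 mm (x -127 to +53 mm). Origin on the worktop, under the axis of the seated lens; x points from clamp to lens, z up. The seated lens has its underside 30 mm above the worktop, on three rests (12 mm wide, 26 mm from the axis). Within 50 mm of the axis nothing rises above 43 mm
- rest_a: fixed steel rest, a round post 12 mm wide, with a flat, slippery white nylon top 30 mm above the worktop, 26 mm from the stand's axis at 60 degrees from its x towards its +y. Origin and axes are those of the stand
- rest_b: the same rest at 60 degrees towards the stand's -y. Origin and axes are those of the stand
- rest_c: the same rest on the clamp's side, at x = -26 mm of the stand. Origin and axes are those of the stand
- stop_a: fixed stop just outside rest_a: a steel pin 36 mm from the stand's axis with a slippery white nylon ball head, 10 mm in diameter, top at 42.5 mm; the lens's flange bears on it 37.5 mm above the worktop. Origin and axes are those of the stand
- stop_b: the same stop outside rest_b. Origin and axes are those of the stand
- clamp: black plastic clamp carriage, 30 x 36 mm, 40 mm high, on rails along the stand's x; travel 45 mm, starts 0 to 8 mm from the rear end. Origin on the worktop under its tab, 105 mm behind the stand's origin when at the rear end; axes as the stand. The rails rub with a steady 7 N: it stays where it is left and holds up to 7 N of nose squeeze
- tab (a point): point on the clamp's upright tab, on its centre line at 72 mm above the worktop, 12 mm below the tab's top; the tab is 12 mm along the slide, 24 mm across it (stand's y), and stands 44 mm proud of the carriage. Pinch it across the slide, or push its back. Axes as the stand
- screw (a point): where the screw leaves the clamp's front, 15 mm ahead of the clamp's origin, 33.5 mm high. The screw's round nylon nose points at the lens's flange (edge 31 mm from the axis) and ends 27 to 39 mm ahead of this point: set by hand, not reported, so it meets the seated lens after 20 to 32 mm of slide from the rear end. The nose is sprung, 3.5 N per mm, and goes solid after 4 mm
- tea_light: bystander: small candle in a metal cup, 38 mm wide, 18 mm high; origin at its underside
- garlic: bystander: garlic bulb, 55 mm; origin at its underside
- tape_roll: bystander: roll of tape lying flat, 104 mm wide, 25 mm high; origin at its underside
- lemon: bystander: lemon, 75 mm long; origin at its underside
There are look-alikes about, which are no part of the job. Leave any purple look-alike of the lens alone.

How it is judged:
By the outcome, as a careful person would: the job done as asked, in the order asked, and still so for the second after the job is handed in, with the robot touching nothing.
It also fails if it takes over 72 s, if anything falls off the work surface, if the arm or the gripper's body presses on something with over 40 N, if the wrist force passes 120 N, or if a joint passes its speed limit or range.

## Working session

There is one attempt and no reset: what is moved stays moved. The work goes in short steps, Python scripts to look and compute and a tool call to move; the robot and the scene stay as the last step left them, time stands still between calls to the robot, and variables do not carry over. Pictures are saved under pics/ and viewed, and the job is handed in when it is done.

Besides the shell and the picture viewer there is one more tool, called after "Request:" as name(argument=value, ...), one argument or row to a line, values as JSON. drive_tool: Moves the arm, as the interface text tells. Its arguments: {"type":"object","properties":{"increments":{"type":"string"},"grip":{"type":"number"},"squeeze":{"type":"number"}},"required":["increments"]}

```bash
mkdir -p pics; python3 - <<'E'
from station import bot
import cv2
print(bot.get_obs(), bot.finger_overhang)
for n in ("scene","top"):
    im=bot.read_camera(n); cv2.imwrite(f"pics/{n}0.png",im[:,:,::-1]); c=bot.calibration(n); print(n,c)
E
```

```text
{'t': 0.0, 'q': array([ 1.1469012 ,  0.47782406,  0.02234937,  1.55644798, -0.01153079,
        1.10928379, -0.08310107]), 'joint_vel': array([ 4.48199407e-04,  6.63426165e-05, -1.88725695e-04, -1.09484042e-03,
       -1.40066805e-03, -4.79545867e-04, -1.68117924e-04]), 'joint_torque': array([ 1.73979224e-04, -5.96462703e+01,  1.60772167e+00, -2.81199324e+01,
        1.24388631e-02,  9.29618545e-03, -5.58718170e-06]), 'eef_pos': array([ 0.20945778, -0.64110362,  0.25231125]), 'tool_rot': array([-8.95464597e-04,  9.87559777e-01,  1.57241357e-01, -2.00354834e-04]), 'contact_force': array([ 0.76862972, -0.50873881, -0.21542713]), 'torque': array([-0.01170831, -0.00262163,  0.01223254]), 'gripper_width': 0.9985631820979733} 0.022
scene {'fx': 424.96883372936094, 'fy': 424.96883372936094, 'cx': 276.94420829295535, 'cy': 196.3702626047192, 'camera_from_world': array([[ 0.92278941, -0.38517142, -0.01013275, -0.43499222],
       [-0.33315903, -0.78441587, -0.5231604 ,  0.18929275],
       [ 0.19355815,  0.4861427 , -0.852174  ,  1.27371882],
       [ 0.        ,  0.        ,  0.        ,  1.        ]])}
top {'fx': 522.3004181270647, 'fy': 522.3004181270647, 'cx': 283.68675815198685, 'cy': 216.96820119837093, 'camera_from_world': array([[ 0.01485759, -0.99985738,  0.00802894, -0.01664739],
       [-0.98711833, -0.01594665, -0.15919521,  0.48029202],
       [ 0.15930054, -0.00556025, -0.98721448,  1.38119897],
       [ 0.        ,  0.        ,  0.        ,  1.        ]])}
```

View pics/scene0.png

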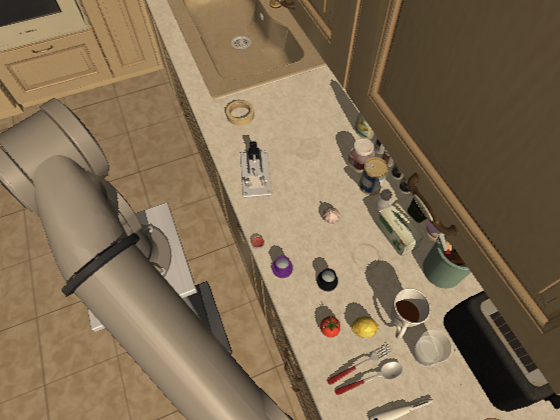

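View pics/top0.png

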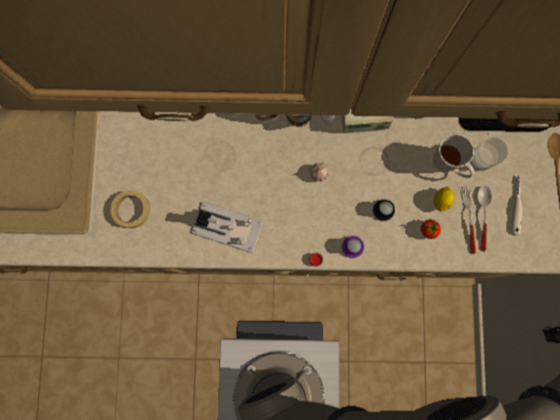

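The black lens is at top (384,209) / scene (327,280). The purple look-alike is at top (352,246) / scene (282,267). The stand is at top (227,227), with its clamp end to the left. The black one fits the description, so I'll confirm it in enlarged crops.

```bash
python3 - <<'E'
import cv2,numpy as np
t=cv2.imread('pics/top0.png'); s=cv2.imread('pics/scene0.png')
a=cv2.resize(t[190:265,180:280],(800,600),interpolation=cv2.INTER_CUBIC)
cv2.imwrite('pics/c1.png',a)
b=cv2.resize(t[185:260,330:405],(400,400),interpolation=cv2.INTER_CUBIC)
c=cv2.resize(s[245:300,260:350],(400,244),interpolation=cv2.INTER_CUBIC)
d=np.zeros((400,800,3),np.uint8); d[:,:400]=b; d[:244,400:]=c
cv2.imwrite('pics/c2.png',d)
cv2.imwrite('pics/c3.png',cv2.resize(s[130:205,210:310],(800,600),interpolation=cv2.INTER_CUBIC))
E
```

```text
(no output)
```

View pics/c1.png

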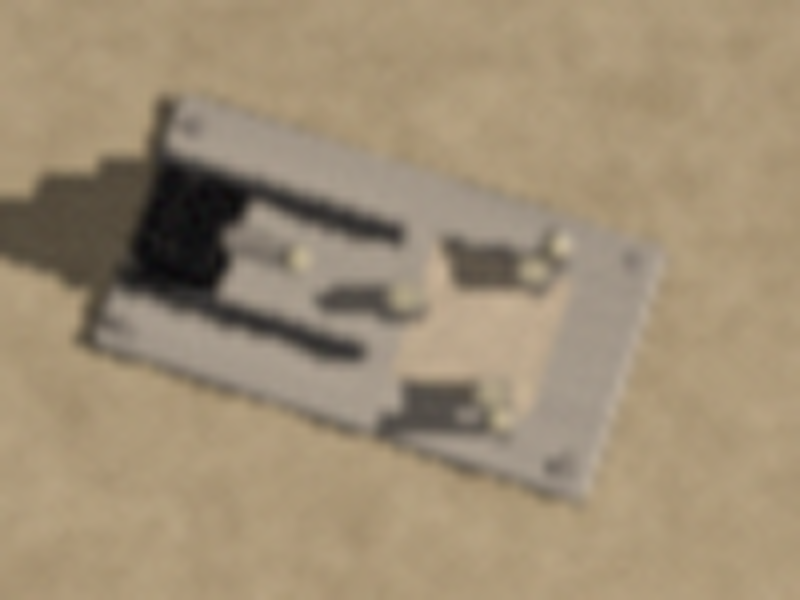

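View pics/c2.png

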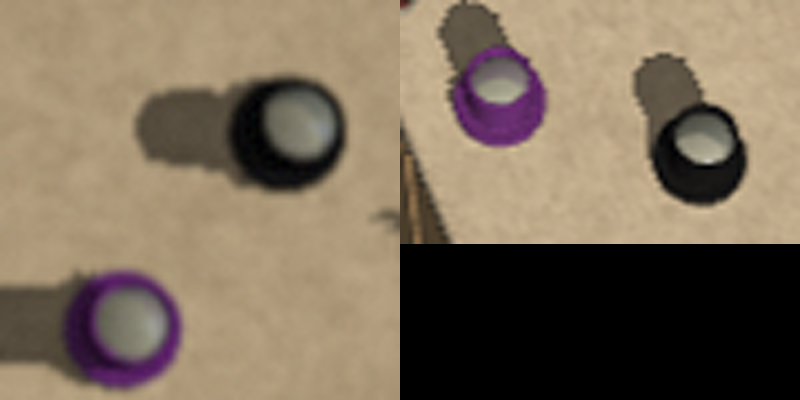

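View pics/c3.png

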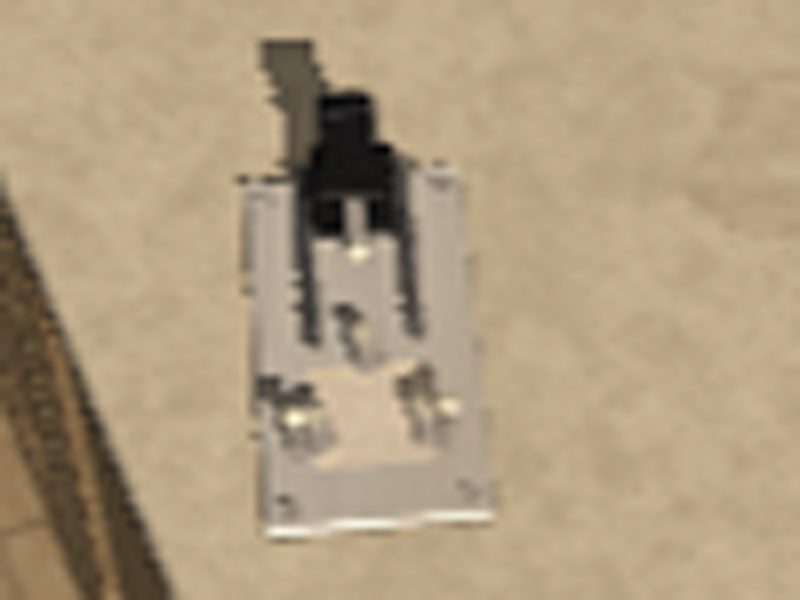

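```bash
cat > h.py <<'E'
import numpy as np,cv2
from scipy.optimize import least_squares
from station import bot
def proj(n,P,c=None):
    c=c or bot.calibration(n); P=np.atleast_2d(P); M=c['camera_from_world']
    q=P@M[:3,:3].T+M[:3,3]; return np.c_[c['fx']*q[:,0]/q[:,2]+c['cx'],c['fy']*q[:,1]/q[:,2]+c['cy']]
def back(n,uv,z,c=None):
    c=c or bot.calibration(n); M=c['camera_from_world']; R=M[:3,:3]; o=-R.T@M[:3,3]
    d=R.T@np.array([(uv[0]-c['cx'])/c['fx'],(uv[1]-c['cy'])/c['fy'],1]); return o+d*(z-o[2])/d[2]
c60,s60=.5,3**.5/2
F={'RL':(-.127,.047,.008),'RR':(-.127,-.047,.008),'FL':(.053,.047,.008),'FR':(.053,-.047,.008),
'sa':(.036*c60,.036*s60,.0385),'sb':(.036*c60,-.036*s60,.0385),'ra':(.026*c60,.026*s60,.03),'rb':(.026*c60,-.026*s60,.03),'rc':(-.026,0,.03)}
def world(p,th,P):
    c,s=np.cos(th),np.sin(th); P=np.atleast_2d(P)
    return np.c_[p[0]+c*P[:,0]-s*P[:,1],p[1]+s*P[:,0]+c*P[:,1],P[:,2]]
def fit(obs,x0):  # obs: list of (cam,calib,{name:uv})
    def r(x):
        o=[]
        for n,c,d in obs:
            o.append((proj(n,world(x[:2],x[2],[F[k] for k in d]),c)-np.array(list(d.values()))).ravel())
        return np.concatenate(o)
    s=least_squares(r,x0,loss='soft_l1'); return s.x,r(s.x)
E
cat > a.py <<'E'
from h import *
def cv(d,x0,y0,s): return {k:((u+.5)/s-.5+x0,(v+.5)/s-.5+y0) for k,(u,v) in d.items()}
T=cv({'RL':(172,97),'FL':(667,245),'FR':(585,498),'RR':(88,342),'sa':(561,245),'sb':(501,418),'ra':(533,270),'rb':(490,388),'rc':(407,293)},180,190,8)
S=cv({'RL':(460,172),'RR':(245,182),'FL':(493,518),'FR':(267,530),'sa':(450,405),'sb':(297,417),'rc':(360,340)},210,130,8)
g=back('top',(227,227),.008)
for o in ([('top',None,T)],[('scene',None,S)],[('top',None,T),('scene',None,S)]):
    x,r=fit(o,[g[0],g[1],-1.8]); print(x.round(4),r.round(1))
# nose, tab
print('nose',back('top',(180+300/8-.5,190+258/8-.5),.0385))
print('lens top',back('top',(330+289.5/5.333-.5,185+131.5/5.333-.5),.009),'scene',back('scene',(260+298/4.444-.5,245+157/4.444-.5),.006))
print('glass',back('top',(330+301/5.333-.5,185+126/5.333-.5),.046),'scene',back('scene',(260+306/4.444-.5,245+136/4.444-.5),.046))
E
python3 a.py
```

```text
[ 0.446   0.1114 -1.8566] [ 0.6 -0.7  0.3 -0.3  0.2  0.4  0.2  0.6 -0.9 -0.3 -0.5 -0.1  0.1 -0.5
  0.3  0.5 -0.4  0.3]
[ 0.4423  0.1097 -1.8769] [ 0.2 -0.8 -0.   0.1  0.3 -0.1 -0.3  0.7 -0.3  0.2 -0.4  0.3  0.6 -0.5]
[ 0.4448  0.1111 -1.8631] [ 0.9 -0.6  0.5  0.3  0.2  0.9  0.3  0.7 -0.7  0.2 -0.4  0.4  0.2  0.
  0.4  0.9 -0.2  0.6  0.2 -1.4  0.  -0.3  1.1 -0.9  0.5  0.3  0.4 -0.5
  0.2 -0.2  1.1 -1.1]
nose [0.46444655 0.17140878 0.0385    ]
lens top [ 0.51180853 -0.28794551  0.009     ] scene [ 0.50755937 -0.28568995  0.006     ]
glass [ 0.50809185 -0.28644377  0.046     ] scene [ 0.50847715 -0.28717137  0.046     ]
```

The black barrel with the glass, at top (384,209), is the lens. Both cameras put it at about (0.508,-0.287). The stand is at about (0.445,0.111), yaw about -1.86. I'll go above the lens and turn the jaws onto the stand's y on the way.

Request:
drive_tool(
  increments="0.025 0.0295 -0.004 0.08; 0.025 0.0295 -0.004 0.08; 0.025 0.0295 -0.004 0.08; 0.025 0.0295 -0.004 0.08; 0.025 0.0295 -0.004 0.08; 0.025 0.0295 -0.004 0.08; 0.025 0.0295 -0.004 0.08; 0.025 0.0295 -0.004 0.08; 0.025 0.0295 -0.004 0.08; 0.025 0.0295 -0.004 0.08; 0.025 0.0295 -0.004 0.08; 0.025 0.0295 -0.004 0.08",
  grip=1,
)

```text
t: 1.1
eef_pos: [0.5103, -0.286, 0.2049]
tool_rot: [-0.0, 0.802, 0.597, -0.0]
contact_force: [-0.4, -1.1, 0.5]
gripper_width: 1.0
```

Request:
drive_tool(
  increments="0 0 0 0; 0 0 0 0; 0 0 0 0",
)

```text
t: 1.35
eef_pos: [0.509, -0.2881, 0.2049]
tool_rot: [-0.0, 0.804, 0.595, -0.001]
contact_force: [-0.6, 0.1, -0.0]
gripper_width: 0.995
```

```bash
python3 - <<'E'
from h import *
import pickle
o=bot.get_obs(); c=bot.calibration('wrist'); im=bot.read_camera('wrist')
cv2.imwrite('pics/w1.png',im[:,:,::-1]); pickle.dump(c,open('w1.pkl','wb'))
print(o['t'],o['eef_pos'],o['tool_rot'],o['contact_force'],o['q'])
print(proj('wrist',[(0.5085,-0.287,.046)],c))
E
```

```text
1.35 [ 0.50903549 -0.28805993  0.20486723] [-3.22999509e-04  8.03549894e-01  5.95237084e-01 -5.27375644e-04] [-0.57110983  0.13199878 -0.03830334] [ 0.65989935  0.40156085 -0.32187271  1.80671691  0.1523298   0.95854567
 -0.02172926]
[[273.82275794 189.15100587]]
```

View pics/w1.png

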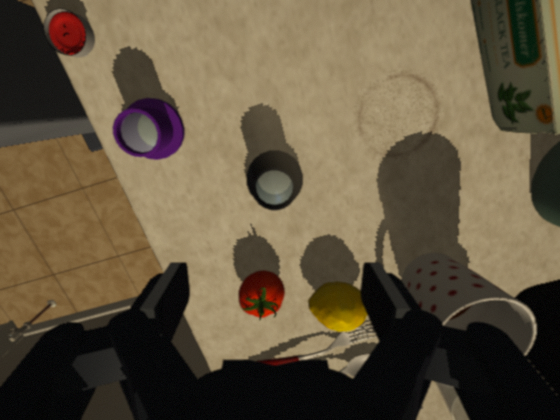

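The wrist view shows the black lens with its barrel top at about (275,187) and the purple one at (145,130). My prediction was (274,189). I'll refine with an outline fit.

```bash
python3 - <<'E'
from h import *
import pickle
c=pickle.load(open('w1.pkl','rb')); im=cv2.imread('pics/w1.png')
cr=cv2.resize(im[140:220,235:315],(800,600)[:1]*2 if 0 else (600,600),interpolation=cv2.INTER_CUBIC)
a=np.linspace(0,2*np.pi,60)
def circ(p,r,z): return proj('wrist',np.c_[p[0]+r*np.cos(a),p[1]+r*np.sin(a),0*a+z],c)
for r,z,col in((.022,.046,(0,255,0)),(.031,.010,(0,0,255)),(.031,0,(255,0,0))):
    q=((circ((.5085,-.287),r,z)-[235,140]+.5)*7.5).astype(int); cv2.polylines(cr,[q],1,col,1)
cv2.imwrite('pics/w1c.png',cr)
E
```

```text
(no output)
```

View pics/w1c.png

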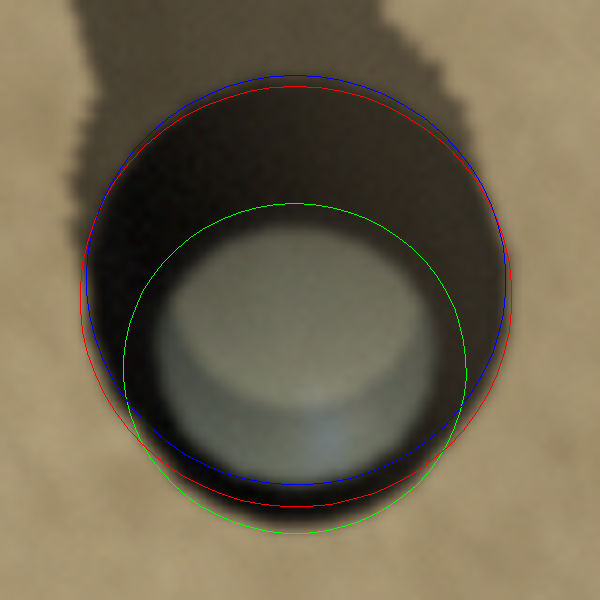

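Request:
drive_tool(
  increments="0 0.001 -0.025 0; 0 0 -0.03 0; 0 0 -0.03 0; 0 0 -0.03 0; 0 0 -0.025 0; 0 0 -0.015 0; 0 0 -0.01 0; 0 0 -0.005 0; 0 0 0 0; 0 0 0 0",
)

```text
t: 2.23
eef_pos: [0.5099, -0.2875, 0.0361]
tool_rot: [0.001, 0.804, 0.595, 0.0]
contact_force: [0.3, 0.3, -0.3]
gripper_width: 1.003
```

Request:
drive_tool(
  increments="0 0 0 0; 0 0 0 0; 0 0 0 0; 0 0 0 0; 0 0 0 0; 0 0 0 0; 0 0 0 0; 0 0 0 0; 0 0 0 0; 0 0 0 0",
  grip=0,
  squeeze=30,
)

```text
t: 3.07
eef_pos: [0.5098, -0.2868, 0.0361]
tool_rot: [0.0, 0.803, 0.595, -0.0]
contact_force: [-1.7, 0.5, 6.5]
gripper_width: 0.506
```

Request:
drive_tool(
  increments="0 0 0.005 0; 0 0 0.01 0; 0 0 0.02 0; 0 0 0.03 0; 0 0 0.03 0; 0 0 0.02 0; 0 0 0 0; 0 0 0 0",
  squeeze=40,
)

```text
t: 3.73
eef_pos: [0.5099, -0.2869, 0.1512]
tool_rot: [0.001, 0.803, 0.595, 0.0]
contact_force: [-1.1, 1.0, -6.3]
gripper_width: 0.503
```

```bash
python3 - <<'E'
from h import *
import pickle
o=bot.get_obs(); c=bot.calibration('wrist'); im=bot.read_camera('wrist')
cv2.imwrite('pics/w2.png',im[:,:,::-1]); pickle.dump(c,open('w2.pkl','wb'))
print(o['t'],o['eef_pos'],o['contact_force'],o['gripper_width'])
M=c['camera_from_world'];print('cam',-M[:3,:3].T@M[:3,3])
E
```

```text
3.7333 [ 0.5099357  -0.28685009  0.15124007] [-1.09341347  1.01913718 -6.29959948] 0.5026122166603405
cam [ 0.53354932 -0.20945851  0.27188528]
```

View pics/w2.png

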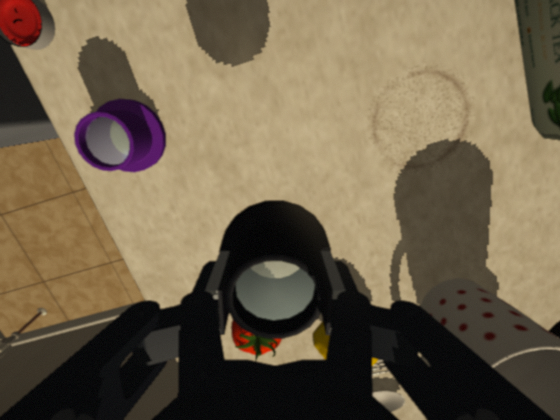

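The lens is held upright between the pads, at about (275,270). I'll check its offset in the jaws.

```bash
python3 - <<'E'
from h import *
import pickle
c=pickle.load(open('w2.pkl','rb')); im=cv2.imread('pics/w2.png')
T=np.array([0.5099,-0.2869,0.1512]); a=np.linspace(0,2*np.pi,80)
x0,y0,s=205,190,4.2
cr=cv2.resize(im[y0:y0+150,x0:x0+140],None,fx=s,fy=s,interpolation=cv2.INTER_CUBIC)
for r,z,col in((.022,.046,(0,255,0)),(.031,.010,(0,0,255)),(.031,0,(255,0,0))):
    P=np.c_[T[0]+r*np.cos(a),T[1]+r*np.sin(a),0*a+T[2]-.036+z]
    cv2.polylines(cr,[((proj('wrist',P,c)-[x0,y0]+.5)*s).astype(int)],1,col,1)
cv2.imwrite('pics/w2c.png',cr)
E
```

```text
(no output)
```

View pics/w2c.png

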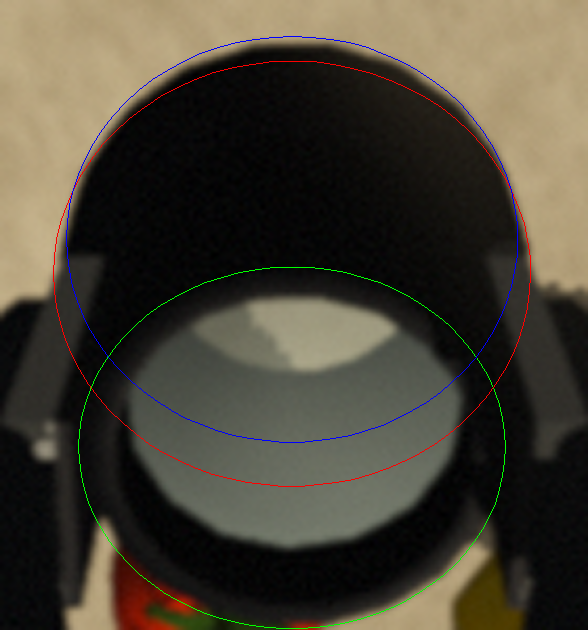

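Request:
drive_tool(
  increments="-0.003 0.015 0.01 0; -0.006 0.03 0.01 0; -0.006 0.036 0.01 0; -0.006 0.036 0.01 0; -0.006 0.036 0.01 0; -0.006 0.036 0 0; -0.006 0.036 0 0; -0.006 0.036 0 0; -0.006 0.03 0 0; -0.004 0.02 0 0; 0 0.006 0 0; 0 0 0 0",
)

```text
t: 4.78
eef_pos: [0.4534, 0.0321, 0.1989]
tool_rot: [-0.001, 0.802, 0.597, -0.001]
contact_force: [1.4, -0.6, -4.1]
gripper_width: 0.502
```

Request:
drive_tool(
  increments="0 0 0 0; 0 0 0 0; 0 0 0 0",
)

```text
t: 5.03
eef_pos: [0.4546, 0.0288, 0.1998]
tool_rot: [-0.0, 0.804, 0.594, -0.001]
contact_force: [0.3, 0.7, -4.3]
gripper_width: 0.504
```

```bash
python3 - <<'E'
from h import *
import pickle
o=bot.get_obs(); c=bot.calibration('wrist'); im=bot.read_camera('wrist')
cv2.imwrite('pics/w3.png',im[:,:,::-1]); pickle.dump(c,open('w3.pkl','wb'))
print(o['t'],o['eef_pos'],o['contact_force'],o['gripper_width'],o['joint_vel'].round(3))
E
```

```text
5.0333 [0.45458147 0.02880608 0.19977741] [ 0.31829808  0.74607737 -4.29194055] 0.504332173041565 [ 0.001 -0.004 -0.006 -0.002 -0.002 -0.002 -0.004]
```

View pics/w3.png

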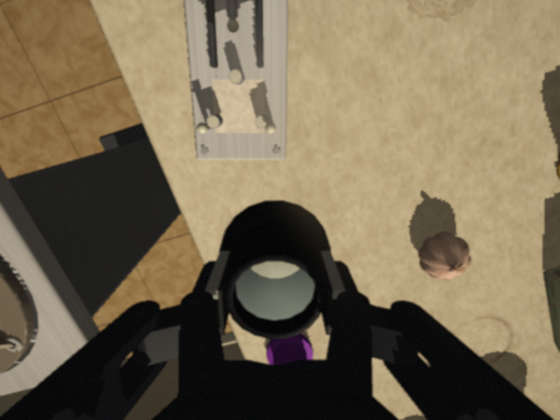

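The wrist view shows the stand's rests at (236,76), (213,121) and (261,121), the stops at (202,129) and (271,129), and the front corners at about (197,159) and (286,158). I'll enlarge to measure.

```bash
python3 - <<'E'
import cv2
im=cv2.imread('pics/w3.png'); cv2.imwrite('pics/w3c.png',cv2.resize(im[60:170,180:300],(600,550),interpolation=cv2.INTER_CUBIC))
cv2.imwrite('pics/w3d.png',cv2.resize(im[0:80,180:300],(600,400),interpolation=cv2.INTER_CUBIC))
E
```

```text
(no output)
```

View pics/w3c.png

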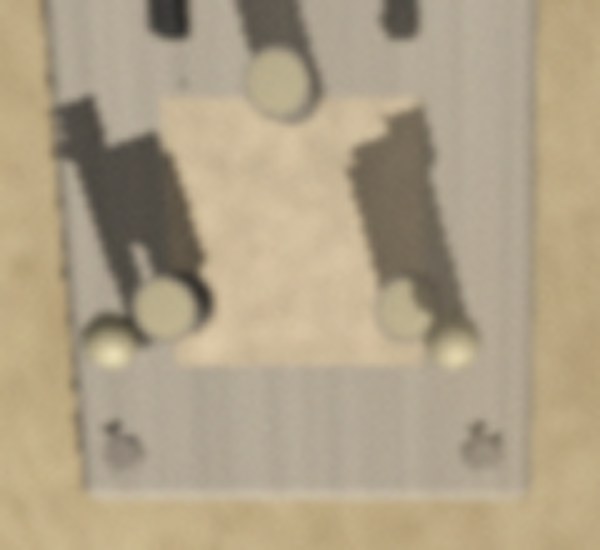

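View pics/w3d.png

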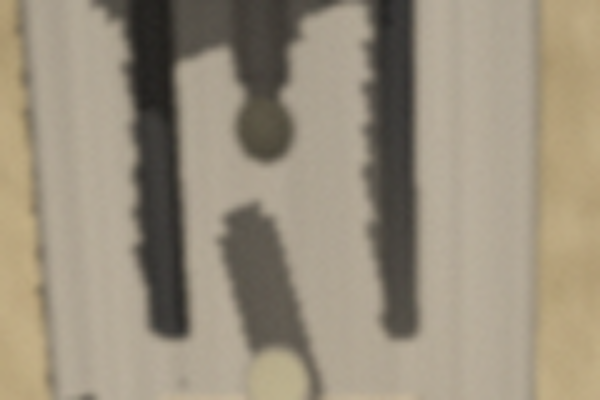

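```bash
cat > b.py <<'E'
from h import *
import pickle
c=pickle.load(open('w3.pkl','rb'))
cv=lambda d:{k:((u+.5)/5-.5+180,(v+.5)/5-.5+60) for k,(u,v) in d.items()}
F['sa']=F['sa'][:2]+(.0375,); F['sb']=F['sb'][:2]+(.0375,)
W=cv({'FL':(526,491),'FR':(88,491),'sa':(454,347),'sb':(111,342),'ra':(409,306),'rb':(166,307),'rc':(279,81)})
x,r=fit([('wrist',c,W)],[.445,.111,-1.863]); print(x,r.reshape(-1,2).round(2))
nose=back('wrist',(180+264/5-.5,126/5-.5),.0335,c)
d=world((0,0),x[2],[(1,0,0),(0,1,0)])[:,:2]
print('nose in stand',d@(nose[:2]-x[:2]), 'dirs',d)
E
python3 b.py
```

```text
[ 0.44353676  0.11226599 -1.87074917] [[ 1.27  1.77]
 [-1.3   1.53]
 [-0.01 -1.69]
 [ 0.26 -0.86]
 [-0.21  0.31]
 [ 0.01 -0.02]
 [-0.05 -0.14]]
nose in stand [-0.06509143 -0.00056292] dirs [[-0.29547515 -0.95535043]
 [ 0.95535043 -0.29547515]]
```

Request:
drive_tool(
  increments="-0.001 0.012 0 0; -0.002 0.02 0 0; -0.003 0.024 0 0; -0.002 0.02 -0.01 0; -0.002 0.011 -0.02 0; 0 0 -0.03 0; 0 0 -0.03 0; 0 0 -0.02 0; 0 0 -0.01 0; 0 0 0 0; 0 0 0 0; 0 0 0 0",
)

```text
t: 6.08
eef_pos: [0.4459, 0.1176, 0.0815]
tool_rot: [0.0, 0.804, 0.595, 0.001]
contact_force: [0.5, 0.7, -4.5]
gripper_width: 0.503
```

```bash
python3 - <<'E'
from h import *
import pickle
o=bot.get_obs(); c=bot.calibration('wrist'); im=bot.read_camera('wrist')
cv2.imwrite('pics/w4.png',im[:,:,::-1]); pickle.dump(c,open('w4.pkl','wb'))
print(o['t'],o['eef_pos'],o['contact_force'],o['gripper_width'],o['joint_vel'].round(3))
E
```

```text
6.0833 [0.44585421 0.11755266 0.08151029] [ 0.53184985  0.65005721 -4.50179106] 0.5026221219562608 [ 0.002 -0.013 -0.004 -0.001  0.002 -0.004 -0.004]
```

View pics/w4.png

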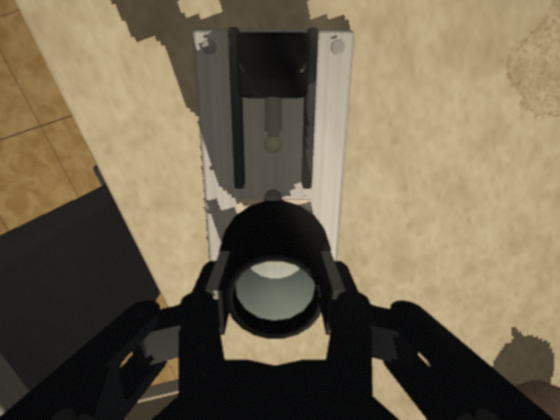

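```bash
python3 - <<'E'
import cv2
im=cv2.imread('pics/w4.png'); cv2.imwrite('pics/w4c.png',cv2.resize(im[20:220,180:370],(760,800),interpolation=cv2.INTER_CUBIC)[:600])
E
python3 - <<'E'
from h import *
import pickle
c=pickle.load(open('w4.pkl','rb'))
for x in ([.4435,.1123,-1.871],[.4448,.1111,-1.863]):
  print(proj('wrist',world(x[:2],x[2],[F['RL'],F['RR'],(-.034,0,.03),(-.04+.0,.0,.008)]),c).round(1))
E
```

```text
[[356.5  27. ]
 [190.9  26. ]
 [273.2 194.6]
 [273.3 176.2]]
[[357.4  27.7]
 [192.1  28.3]
 [275.4 195.8]
 [275.2 177.3]]
```

View pics/w4c.png

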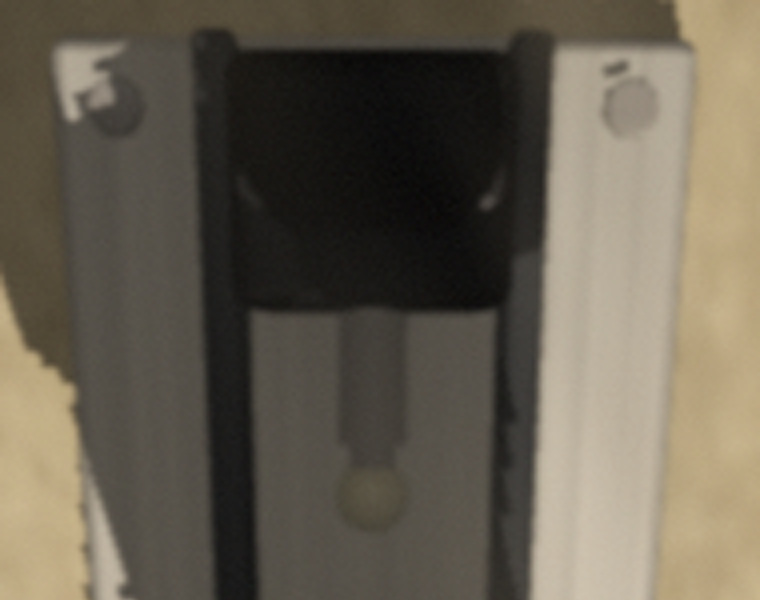

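```bash
python3 - <<'E'
from h import *
import pickle
c=pickle.load(open('w4.pkl','rb'))
im=cv2.imread('pics/w4.png'); x0,y0,s=220,170,7
cr=cv2.resize(im[y0:y0+80,x0:x0+110],None,fx=s,fy=s,interpolation=cv2.INTER_CUBIC)
cr=np.clip(cr.astype(float)*1.8,0,255).astype(np.uint8)
a=np.linspace(0,2*np.pi,60)
for x,col in (([.4435,.1123,-1.871],(0,255,0)),([.4448,.1111,-1.863],(0,0,255))):
  for z in (.03,.008):
    P=np.c_[-.026+.006*np.cos(a),.006*np.sin(a),0*a+z]
    cv2.polylines(cr,[((proj('wrist',world(x[:2],x[2],P),c)-[x0,y0]+.5)*s).astype(int)],1,col,1)
T=np.array([0.44585,0.11755,0.0815])
for z,col in((.010,(255,255,0)),(0,(255,0,0))):
    P=np.c_[T[0]+.031*np.cos(a),T[1]+.031*np.sin(a),0*a+T[2]-.036+z]
    cv2.polylines(cr,[((proj('wrist',P,c)-[x0,y0]+.5)*s).astype(int)],1,col,1)
cv2.imwrite('pics/w4e.png',cr)
E
```

```text
(no output)
```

View pics/w4e.png

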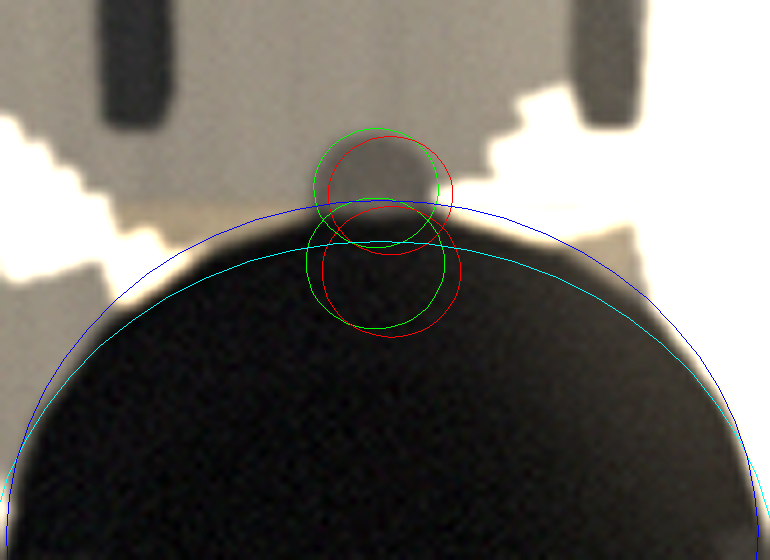

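Request:
drive_tool(
  increments="-0.001 -0.001 0 0; 0 0 -0.003 0; 0 0 -0.004 0; 0 0 -0.003 0; 0 0 -0.001 0; 0 0 -0.001 0; 0 0 0 0; 0 0 0 0",
)

```text
t: 6.8
eef_pos: [0.4436, 0.1164, 0.0682]
tool_rot: [-0.0, 0.803, 0.596, -0.0]
contact_force: [0.4, 0.3, -5.0]
gripper_width: 0.501
```

Request:
drive_tool(
  increments="0 0 -0.001 0; 0 0 0 0; 0 0 0 0",
)

```text
t: 7.05
eef_pos: [0.4436, 0.1164, 0.0673]
tool_rot: [0.0, 0.803, 0.596, -0.0]
contact_force: [0.1, 0.7, -4.5]
gripper_width: 0.504
```

Request:
drive_tool(
  increments="0 0 -0.0005 0; 0 0 0 0; 0 0 0 0",
)

```text
t: 7.3
eef_pos: [0.4436, 0.1164, 0.0668]
tool_rot: [-0.0, 0.803, 0.595, -0.0]
contact_force: [-0.6, 0.2, -4.1]
gripper_width: 0.505
```

Request:
drive_tool(
  increments="0 0 -0.0005 0; 0 0 0 0; 0 0 0 0",
)

```text
t: 7.55
eef_pos: [0.4436, 0.1163, 0.0663]
tool_rot: [0.0, 0.803, 0.595, -0.0]
contact_force: [0.2, -0.5, -4.7]
gripper_width: 0.499
```

Request:
drive_tool(
  increments="0 0 -0.0005 0; 0 0 0 0; 0 0 0 0",
)

```text
t: 7.8
eef_pos: [0.444, 0.1165, 0.0661]
tool_rot: [0.0, 0.803, 0.596, 0.0]
contact_force: [-0.8, 0.0, 3.2]
gripper_width: 0.503
```

Request:
drive_tool(
  increments="0 0 0 0; 0 0 0 0; 0 0 0 0; 0 0 0 0; 0 0 0 0; 0 0 0 0",
  grip=0.9,
)

```text
t: 8.3
eef_pos: [0.4437, 0.1164, 0.0658]
tool_rot: [0.0, 0.803, 0.595, 0.0]
contact_force: [0.7, -0.8, 1.0]
gripper_width: 0.9
```

Request:
drive_tool(
  increments="0 0 0.005 0; 0 0 0.01 0; 0 0 0.02 0; 0 0 0.03 0; 0 0 0.03 0; 0 0 0.02 0; 0 0 0 0; 0 0 0 0",
)

```text
t: 8.97
eef_pos: [0.4445, 0.1165, 0.1825]
tool_rot: [0.001, 0.803, 0.595, 0.002]
contact_force: [-0.3, -0.3, 0.3]
gripper_width: 0.9
```

```bash
python3 - <<'E'
from h import *
import pickle
o=bot.get_obs(); c=bot.calibration('wrist'); im=bot.read_camera('wrist')
cv2.imwrite('pics/w5.png',im[:,:,::-1]); pickle.dump(c,open('w5.pkl','wb'))
print(o['t'],o['eef_pos'],o['contact_force'],o['gripper_width'])
im=bot.read_camera('scene'); cv2.imwrite('pics/s5.png',cv2.resize(im[120:210,200:320,::-1],(800,600),interpolation=cv2.INTER_CUBIC))
E
```

```text
8.9667 [0.44445008 0.11650127 0.18254285] [-0.28010704 -0.27565588  0.30402759] 0.9004772342073418
```

View pics/w5.png

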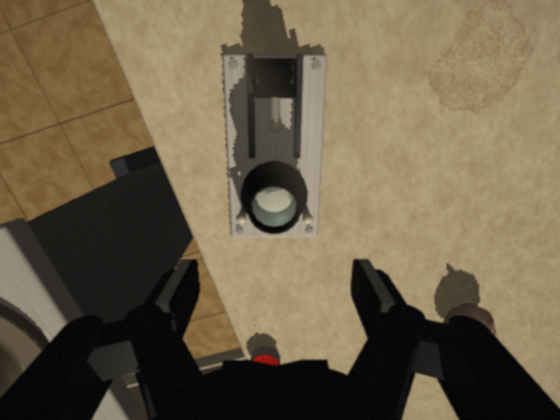

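View pics/s5.png

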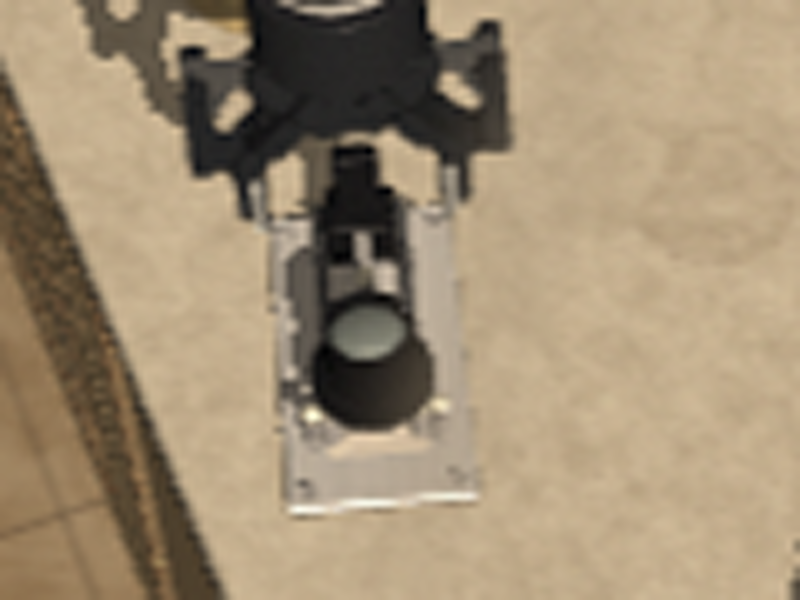

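The lens stands upright on the rests at wrist (274,200), with the stops at (241,221) and (308,220) ahead of it. Next I check that it sits behind both stops and locate the tab.

```bash
python3 - <<'E'
from h import *
import pickle
c=pickle.load(open('w5.pkl','rb'))
im=cv2.imread('pics/w5.png'); x0,y0,s=215,40,5
cr=cv2.resize(im[y0:y0+110,x0:x0+120],None,fx=s,fy=s,interpolation=cv2.INTER_CUBIC)
c2=cv2.resize(im[150:240,x0:x0+120],None,fx=6,fy=6,interpolation=cv2.INTER_CUBIC)
a=np.linspace(0,2*np.pi,60); x=[.4435,.1123,-1.871]
for r,z,col,cx in ((.031,.04,(0,0,255),-.0035),(.031,.03,(255,0,0),-.0035),(.022,.076,(0,255,0),-.0035)):
    P=np.c_[cx+r*np.cos(a),r*np.sin(a),0*a+z]
    cv2.polylines(c2,[((proj('wrist',world(x[:2],x[2],P),c)-[x0,150]+.5)*6).astype(int)],1,col,1)
for k in('sa','sb'):
    P=np.c_[F[k][0]+.005*np.cos(a),F[k][1]+.005*np.sin(a),0*a+.0375]
    cv2.polylines(c2,[((proj('wrist',world(x[:2],x[2],P),c)-[x0,150]+.5)*6).astype(int)],1,(255,255,0),1)
q=-.105+.0  # tab top at rear end
for dx in (0,.008):
    P=np.array([(q+dx-.006,-.012,.084),(q+dx+.006,-.012,.084),(q+dx+.006,.012,.084),(q+dx-.006,.012,.084)])
    cv2.polylines(cr,[((proj('wrist',world(x[:2],x[2],P),c)-[x0,y0]+.5)*s).astype(int)],1,(0,255,0),1)
cr=np.clip(cr*1.8,0,255).astype(np.uint8)
cv2.imwrite('pics/w5a.png',cr);cv2.imwrite('pics/w5b.png',c2)
E
```

```text
(no output)
```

View pics/w5a.png

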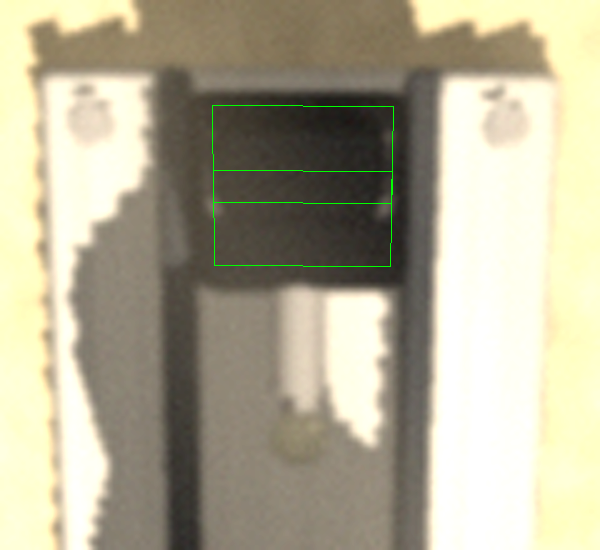

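View pics/w5b.png

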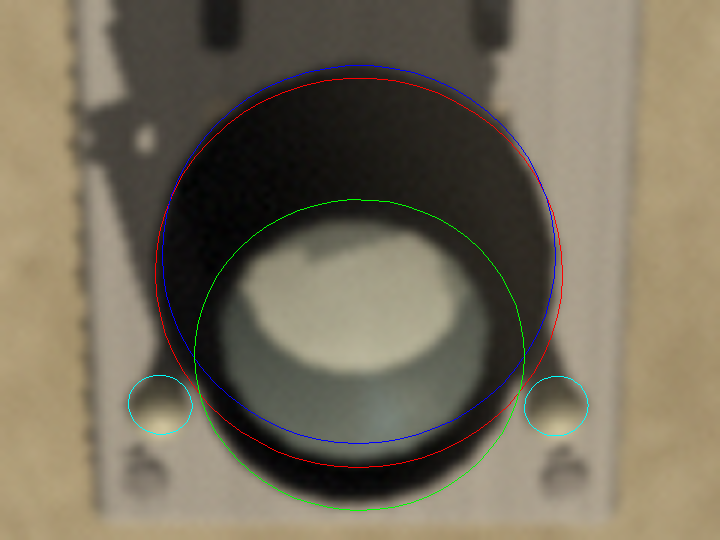

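```bash
python3 - <<'E'
from h import *
import pickle
c=pickle.load(open('w5.pkl','rb')); x=[.4435,.1123,-1.871]
d=world((0,0),x[2],[(1,0,0),(0,1,0)])[:,:2]
f=lambda u,v,z:(d@(back('wrist',(215+(u+.5)/5-.5,40+(v+.5)/5-.5),z,c)[:2]-x[:2])).round(4)
for n,u,v,z in(('front top z40',300,286,.04),('front z20',300,286,.02),('nose ctr',300,440,.0335),('nose tip',300,462,.0335),('hl L',215,205,.084),('hl R',383,208,.084),('back z84',300,95,.084),('rear plate',300,72,.008)): print(n,f(u,v,z))
o=bot.get_obs(); print('tcp',d@(o['eef_pos'][:2]-x[:2]))
for s in(-.105,-.101): print(world(x[:2],x[2],[(s,0,0)]))
E
```

```text
front top z40 [-0.0891 -0.0002]
front z20 [-0.0894 -0.0001]
nose ctr [-0.0639 -0.    ]
nose tip [-0.0602 -0.    ]
hl L [-0.0987 -0.0118]
hl R [-0.0984  0.0109]
back z84 [-0.1122 -0.0004]
rear plate [-0.1253 -0.0003]
tcp [-0.00344624 -0.00143808]
[[0.47455005 0.21260401 0.        ]]
[[0.47336719 0.2087829  0.        ]]
```

Request:
drive_tool(
  increments="0.003 0.01 0 0; 0.007 0.02 0 0; 0.007 0.023 0 0; 0.007 0.022 0 0; 0.004 0.015 -0.005 0; 0.002 0.005 -0.02 0; 0 0 -0.025 0; 0 0 -0.025 0; 0 0 -0.02 0; 0 0 -0.01 0; 0 0 0 0; 0 0 0 0",
  grip=0.8,
)

```text
t: 10.07
eef_pos: [0.4733, 0.2119, 0.0754]
tool_rot: [-0.0, 0.803, 0.596, -0.001]
contact_force: [0.0, 0.6, -0.4]
gripper_width: 0.797
```

```bash
python3 - <<'E'
from h import *
o=bot.get_obs(); x=[.4435,.1123,-1.871]
d=world((0,0),x[2],[(1,0,0),(0,1,0)])[:,:2]
print(o['t'],o['eef_pos'],d@(o['eef_pos'][:2]-x[:2]),o['contact_force'])
im=bot.read_camera('wrist');cv2.imwrite('pics/w6.png',im[:,:,::-1])
im=bot.read_camera('scene'); cv2.imwrite('pics/s6.png',cv2.resize(im[100:190,200:320,::-1],(800,600),interpolation=cv2.INTER_CUBIC))
E
```

```text
10.0667 [0.47326067 0.21189833 0.07538586] [-0.1039446  -0.00102304] [ 0.04641668  0.63762168 -0.44817103]
```

View pics/w6.png

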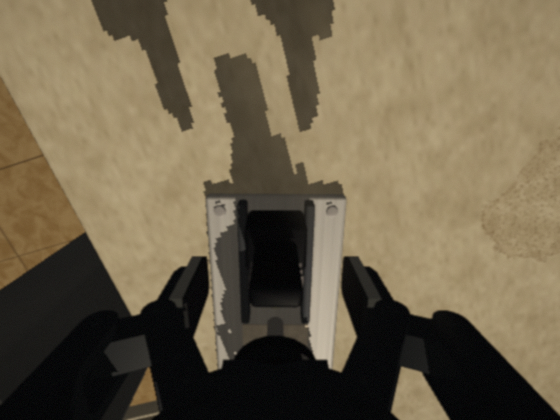

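View pics/s6.png

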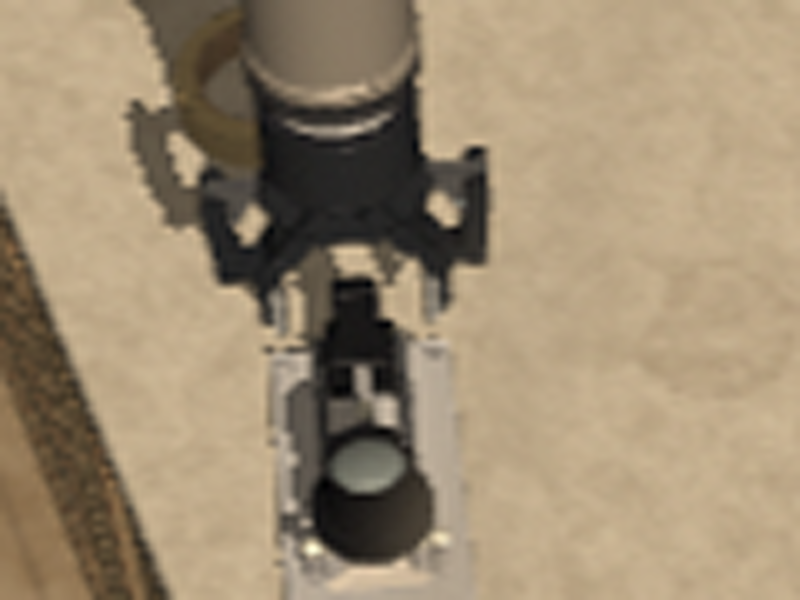

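The tab (wrist 275,258) lies between the open fingers at (190,290) and (360,290). I'll pinch it.

Request:
drive_tool(
  increments="0.001 0 0 0; 0 0 0 0; 0 0 0 0; 0 0 0 0; 0 0 0 0; 0 0 0 0; 0 0 0 0; 0 0 0 0; 0 0 0 0; 0 0 0 0; 0 0 0 0; 0 0 0 0",
  grip=0,
  squeeze=40,
)

```text
t: 11.17
eef_pos: [0.4738, 0.2118, 0.0766]
tool_rot: [-0.0, 0.803, 0.596, -0.0]
contact_force: [-4.4, -0.1, 7.7]
gripper_width: 0.275
```

Request:
drive_tool(
  increments="0 0 0 0; 0 0 0 0; 0 0 0 0",
)

```text
t: 11.42
eef_pos: [0.4738, 0.2118, 0.0766]
tool_rot: [-0.0, 0.803, 0.596, -0.0]
contact_force: [-4.4, -0.1, 7.6]
gripper_width: 0.278
```

Request:
drive_tool(
  increments="-0.0005 0 0.001 0; -0.0006 -0.0019 0 0; -0.0006 -0.0019 0 0; -0.0009 -0.0029 0 0; -0.0009 -0.0029 0 0; -0.0009 -0.0029 0 0; -0.0006 -0.0019 0 0; -0.0006 -0.0019 0 0",
)

```text
t: 12.08
eef_pos: [0.4691, 0.1971, 0.0767]
tool_rot: [-0.001, 0.803, 0.596, 0.001]
contact_force: [1.1, 7.3, -9.2]
gripper_width: 0.273
```

Request:
drive_tool(
  increments="-0.0003 -0.001 0 0; -0.0003 -0.001 0 0; 0 0 0 0; 0 0 0 0",
)

```text
t: 12.42
eef_pos: [0.4685, 0.1949, 0.0767]
tool_rot: [-0.001, 0.803, 0.596, 0.001]
contact_force: [1.0, 6.5, -8.0]
gripper_width: 0.27
```

Request:
drive_tool(
  increments="-0.0003 -0.001 -0.0005 0; -0.0003 -0.001 0 0; -0.0003 -0.001 0 0; -0.0003 -0.001 0 0; -0.0003 -0.001 0 0; -0.0003 -0.001 0 0; 0 0 0 0; 0 0 0 0",
)

```text
t: 13.08
eef_pos: [0.4668, 0.1894, 0.0767]
tool_rot: [-0.001, 0.803, 0.596, 0.002]
contact_force: [-0.4, 7.3, -3.7]
gripper_width: 0.273
```

Request:
drive_tool(
  increments="-0.0003 -0.001 0 0; 0 0 0 0; 0 0 0 0",
)

```text
t: 13.33
eef_pos: [0.4665, 0.1885, 0.0767]
tool_rot: [-0.001, 0.803, 0.596, 0.002]
contact_force: [0.5, 6.7, -2.7]
gripper_width: 0.273
```

Request:
drive_tool(
  increments="-0.0003 -0.001 0 0; 0 0 0 0; 0 0 0 0",
)

```text
t: 13.58
eef_pos: [0.4662, 0.1876, 0.0767]
tool_rot: [-0.001, 0.803, 0.596, 0.002]
contact_force: [-0.4, 7.2, -3.9]
gripper_width: 0.274
```

Request:
drive_tool(
  increments="-0.0003 -0.001 0 0; 0 0 0 0; 0 0 0 0",
)

```text
t: 13.83
eef_pos: [0.466, 0.1867, 0.0767]
tool_rot: [-0.001, 0.803, 0.596, 0.002]
contact_force: [-0.3, 7.3, -3.9]
gripper_width: 0.276
```

Request:
drive_tool(
  increments="-0.0003 -0.001 0 0; 0 0 0 0; 0 0 0 0",
)

```text
t: 14.08
eef_pos: [0.4657, 0.1857, 0.0767]
tool_rot: [-0.001, 0.803, 0.596, 0.002]
contact_force: [-0.3, 8.3, -4.5]
gripper_width: 0.275
```

Request:
drive_tool(
  increments="-0.0002 -0.0005 0 0; 0 0 0 0; 0 0 0 0",
)

```text
t: 14.33
eef_pos: [0.4655, 0.1853, 0.0767]
tool_rot: [-0.001, 0.803, 0.596, 0.002]
contact_force: [0.1, 7.6, -4.8]
gripper_width: 0.274
```

Request:
drive_tool(
  increments="-0.0002 -0.0005 0 0; 0 0 0 0; 0 0 0 0",
)

```text
t: 14.58
eef_pos: [0.4654, 0.1847, 0.0767]
tool_rot: [-0.001, 0.803, 0.596, 0.002]
contact_force: [1.0, 7.8, -4.3]
gripper_width: 0.268
```

Request:
drive_tool(
  increments="-0.0001 -0.0005 0 0; 0 0 0 0; 0 0 0 0",
)

```text
t: 14.83
eef_pos: [0.4652, 0.1843, 0.0767]
tool_rot: [-0.001, 0.803, 0.596, 0.002]
contact_force: [-1.2, 6.5, -4.4]
gripper_width: 0.272
```

Request:
drive_tool(
  increments="-0.0002 -0.0005 0 0; 0 0 0 0; 0 0 0 0",
)

```text
t: 15.08
eef_pos: [0.4651, 0.1838, 0.0767]
tool_rot: [-0.001, 0.803, 0.596, 0.002]
contact_force: [0.4, 7.0, -4.7]
gripper_width: 0.271
```

Request:
drive_tool(
  increments="-0.0001 -0.0005 0 0; 0 0 0 0; 0 0 0 0",
)

```text
t: 15.33
eef_pos: [0.465, 0.1834, 0.0767]
tool_rot: [-0.001, 0.803, 0.596, 0.002]
contact_force: [0.6, 8.4, -6.2]
gripper_width: 0.275
```

Request:
drive_tool(
  increments="-0.0002 -0.0005 0 0; 0 0 0 0; 0 0 0 0",
)

```text
t: 15.58
eef_pos: [0.4648, 0.183, 0.0767]
tool_rot: [-0.001, 0.803, 0.596, 0.002]
contact_force: [0.4, 8.3, -4.3]
gripper_width: 0.273
```

```bash
python3 - <<'E'
from h import *
f=[]
for i in range(4):
    f.append(bot.get_obs()['contact_force']); im=bot.read_camera('scene')
f.append(bot.get_obs()['contact_force'])
f=np.mean(f,0); print(f, f@[.2955,.9553,0])
cv2.imwrite('pics/s7.png',cv2.resize(im[120:210,200:320,::-1],(800,600),interpolation=cv2.INTER_CUBIC))
E
```

```text
[ 0.31450822  8.56017411 -5.24302122] 8.270471507960238
```

View pics/s7.png

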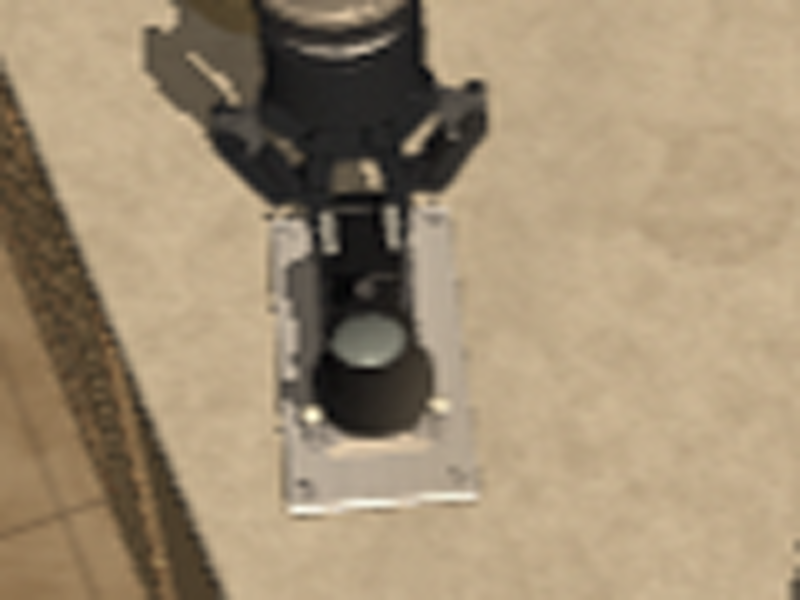

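Request:
drive_tool(
  increments="-0.0001 -0.0004 0 0; 0 0 0 0; 0 0 0 0; 0 0 0 0",
)

```text
t: 16.12
eef_pos: [0.4648, 0.1827, 0.0767]
tool_rot: [-0.001, 0.803, 0.596, 0.002]
contact_force: [0.1, 7.9, -6.5]
gripper_width: 0.274
```

Request:
drive_tool(
  increments="-0.0001 -0.0004 0 0; 0 0 0 0; 0 0 0 0; 0 0 0 0",
)

```text
t: 16.45
eef_pos: [0.4647, 0.1825, 0.0767]
tool_rot: [-0.001, 0.803, 0.596, 0.002]
contact_force: [0.4, 9.2, -6.0]
gripper_width: 0.273
```

Request:
drive_tool(
  increments="-0.0001 -0.0004 0 0; 0 0 0 0; 0 0 0 0; 0 0 0 0",
)

```text
t: 16.78
eef_pos: [0.4646, 0.1823, 0.0767]
tool_rot: [-0.002, 0.803, 0.596, 0.002]
contact_force: [0.8, 9.5, -6.1]
gripper_width: 0.271
```

Request:
drive_tool(
  increments="-0.0001 -0.0004 0 0; 0 0 0 0; 0 0 0 0; 0 0 0 0",
)

```text
t: 17.12
eef_pos: [0.4645, 0.182, 0.0767]
tool_rot: [-0.002, 0.803, 0.596, 0.003]
contact_force: [0.7, 10.3, -6.8]
gripper_width: 0.271
```

```bash
cat > f.py <<'E'
from h import *
f=[];p=[]
for i in range(5):
    o=bot.get_obs(); f.append(o['contact_force']); p.append(o['eef_pos']); im=bot.read_camera('scene')
f=np.mean(f,0); print(o['t'],f, f@[.2955,.9553,0],np.mean(p,0))
E
python3 f.py
```

```text
17.3167 [ 0.70150177  9.84157088 -7.24567379] 9.608946432060899 [0.46453481 0.18203809 0.07668092]
```

Request:
drive_tool(
  increments="-0.0001 -0.0004 0 0; 0 0 0 0; -0.0001 -0.0004 0 0; 0 0 0 0; 0 0 0 0; 0 0 0 0",
)

```text
t: 17.87
eef_pos: [0.4644, 0.1816, 0.0767]
tool_rot: [-0.002, 0.803, 0.596, 0.003]
contact_force: [0.7, 10.4, -7.8]
gripper_width: 0.271
```

```bash
python3 f.py
```

```text
18.0667 [ 1.05243299 10.64783655 -8.15736769] 10.482872203173656 [0.46440319 0.18157153 0.076689  ]
```

Request:
drive_tool(
  increments="-0.0001 -0.0004 0 0; 0 0 0 0; -0.0001 -0.0004 0 0; 0 0 0 0; 0 0 0 0; 0 0 0 0",
)

```text
t: 18.62
eef_pos: [0.4643, 0.1811, 0.0767]
tool_rot: [-0.002, 0.803, 0.596, 0.003]
contact_force: [0.2, 10.9, -8.7]
gripper_width: 0.274
```

```bash
python3 f.py
```

```text
18.8167 [ 1.12487434 11.55127507 -8.69093989] 11.367333441588004 [0.46425267 0.18112965 0.07668743]
```

Tool force along the slide is now about 11.4 N, against 7.0 N sliding freely, so the nose squeeze is about 4.4 N. I stop here and let go.

Request:
drive_tool(
  increments="0 0 0 0; 0 0 0 0; 0 0 0 0; 0 0 0 0; 0 0 0 0; 0 0 0 0",
  grip=0.7,
)

```text
t: 19.37
eef_pos: [0.4637, 0.1765, 0.0764]
tool_rot: [0.0, 0.804, 0.595, -0.0]
contact_force: [0.4, -0.1, -0.4]
gripper_width: 0.699
```

Request:
drive_tool(
  increments="0 0 0.005 0; 0 0 0.01 0; 0 0 0.02 0; 0 0 0.03 0; 0 0 0.03 0; -0.003 -0.01 0.012 0; -0.006 -0.02 0 0; -0.006 -0.02 0 0; -0.004 -0.014 0 0; 0 0 0 0; 0 0 0 0; 0 0 0 0",
)

```text
t: 20.37
eef_pos: [0.4451, 0.1138, 0.184]
tool_rot: [0.0, 0.803, 0.596, 0.001]
contact_force: [-0.3, -0.2, 0.8]
gripper_width: 0.701
```

```bash
python3 - <<'E'
from h import *
import pickle
o=bot.get_obs(); c=bot.calibration('wrist'); im=bot.read_camera('wrist')
cv2.imwrite('pics/w8.png',im[:,:,::-1]); pickle.dump(c,open('w8.pkl','wb'))
print(o['t'],o['eef_pos'],o['contact_force'])
x=[.4435,.1123,-1.871]; a=np.linspace(0,2*np.pi,60)
x0,y0,s=205,30,4
im=im[:,:,::-1]
cr=cv2.resize(im[y0:y0+150,x0:x0+140],None,fx=s,fy=s,interpolation=cv2.INTER_CUBIC)
cr=np.clip(cr*1.5,0,255).astype(np.uint8); cv2.imwrite('pics/w8a.png',cr)
y0=80;s=5
c2=np.ascontiguousarray(cv2.resize(im[y0:y0+120,x0:x0+140],None,fx=s,fy=s,interpolation=cv2.INTER_CUBIC))
for r,z,col in ((.031,.04,(0,0,255)),(.031,.03,(255,0,0)),(.022,.076,(0,255,0))):
    P=np.c_[r*np.cos(a),r*np.sin(a),0*a+z]
    cv2.polylines(c2,[((proj('wrist',world(x[:2],x[2],P),c)-[x0,y0]+.5)*s).astype(int)],1,col,1)
cv2.imwrite('pics/w8b.png',c2)
E
```

```text
20.3667 [0.44508763 0.11381049 0.18401896] [-0.33499781 -0.19410034  0.75071354]
```

View pics/w8.png

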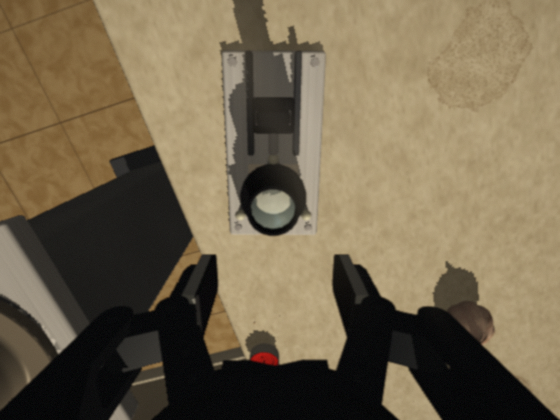

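View pics/w8b.png

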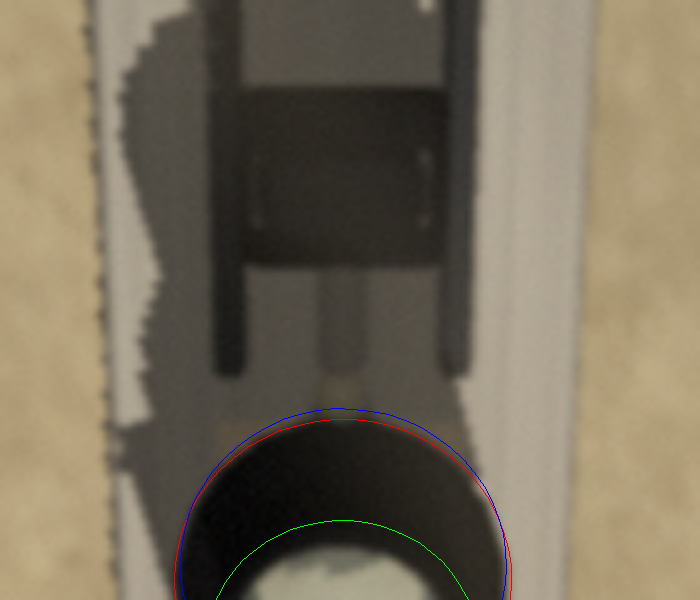

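View pics/w8a.png

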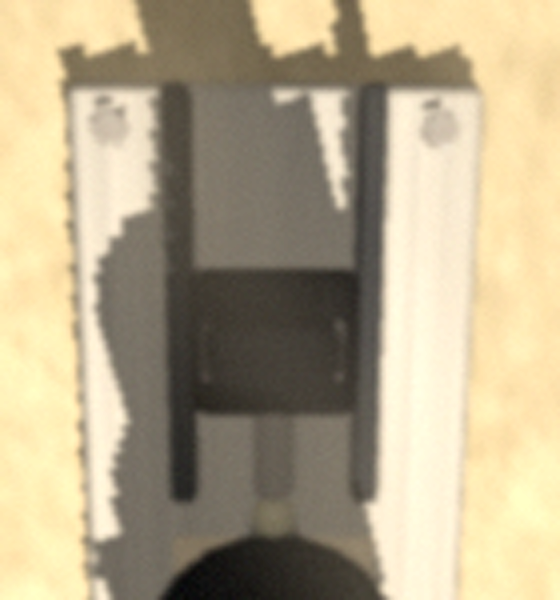

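```bash
python3 - <<'E'
from h import *
import pickle
x=[.4435,.1123,-1.871]; d=world((0,0),x[2],[(1,0,0),(0,1,0)])[:,:2]
def f(n,u,v,z):
    c=pickle.load(open(n,'rb')); return (d@(back('wrist',(u,v),z,c)[:2]-x[:2]))[0]*1e3
g=lambda v,y0,s:(v+.5)/s-.5+y0
print('front0',f('w5.pkl',274.6,g(286,40,5),.04),'nosetip0',f('w5.pkl',274.6,g(462,40,5),.0335),'rear0',f('w5.pkl',274.6,g(72,40,5),.008))
print('front1',f('w8.pkl',273,g(267,80,5),.04),f('w8.pkl',273,g(412,30,4),.04),'rear1',f('w8.pkl',273,g(87,30,4),.008),'lens edge',f('w8.pkl',273,g(417,80,5),.03),'screw end',f('w8.pkl',273,g(372,80,5),.036))
c=pickle.load(open('w5.pkl','rb')); print('screw end0',f('w5.pkl',274.6,g(410,40,5),.036))
E
```

```text
front0 -89.10035633178364 nosetip0 -60.18213456861792 rear0 -125.33662328372336
front1 -57.33100693373146 -57.645941877440144 rear1 -125.1482613241609 lens edge -29.38085294058864 screw end -38.64109656338807
screw end0 -69.12202981014025
```

```bash
python3 - <<'E'
from h import *
import pickle
c=pickle.load(open('w8.pkl','rb')); im=cv2.imread('pics/w8.png'); x0,y0,s=225,155,7
cr=cv2.resize(im[y0:y0+85,x0:x0+100],None,fx=s,fy=s,interpolation=cv2.INTER_CUBIC)
cv2.imwrite('pics/w8c.png',cr)
t=bot.read_camera('top')[:,:,::-1]; cv2.imwrite('pics/t8.png',t)
E
```

```text
(no output)
```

View pics/w8c.png

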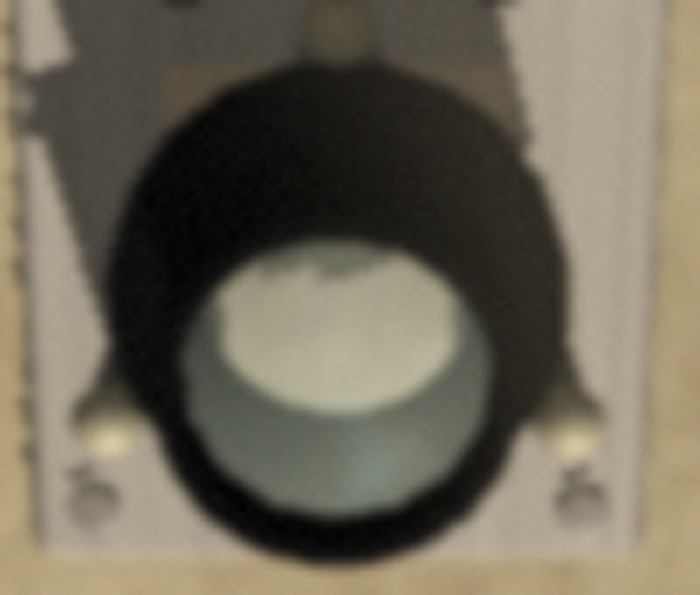

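View pics/t8.png

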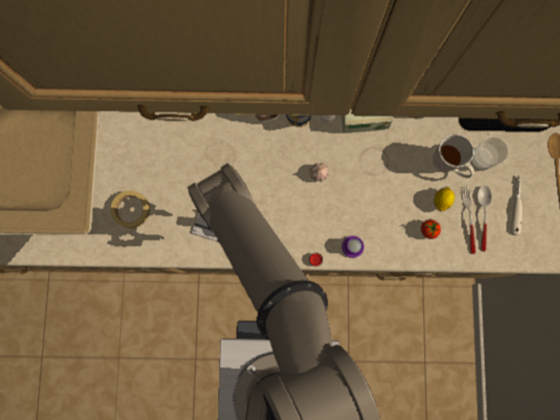

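The lens touches both stops, at crop (105,430) and (572,430), and the nose sits on the flange at (340,50). In the top view the bystanders are unmoved and the arm is clear. Handing in.

```bash
python3 -c "
from station import bot
print(bot.hand_in())"
```

```text
the job is handed in; nothing more can be done
None
```

The lens is back in its stand, flat on the three rests, and the clamp's nose holds it against both stops. I handed the job in at about 20 s of the 72 s allowed.

- **Placing:** I picked up the black lens and left the purple look-alike alone. I lowered it until the force reading showed it touch the rests, and the pads came off cleanly. It then stood about 3 mm short of the stops, and the nose pushed it home.
- **Clamping:** I pinched the tab and slid the clamp about 32 mm. The slide force rose from about 7 N while sliding freely to 11.4 N, so the nose squeeze by force is about 4.4 N. I then let go and lifted clear.
- **Last checks:** The wrist picture shows the flange against both stop balls and the nose on the flange. The top view shows the bystanders where they were, and the tool forces read near zero.
- **A disagreement:** By the camera, the nose is compressed about 2 mm, give or take 0.7 mm. That would be roughly 5 to 7 N, a little more than the force reading. Both are well under 12 N, and the clamp's rails can hold up to 7 N.
- **Not checked:** I did not push on the clamped lens to test that it cannot rock or shift.

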